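# Uncover a hair stick and show its stone to the inspection camera

### The arm

A 6-joint arm with a two-finger parallel gripper is mounted at the origin on the work surface. World frame = base frame: x ahead of the robot, y to its left, z up, the work surface at z = 0. Lengths are in m, angles in rad, forces in N, time in s.
With the tool pointing down it reaches from about 0.35 to 0.875 m from the base axis. Payload 15.5 kg.
Tool frame: the origin (TCP) lies between the finger pads; the fingertips stand 17 mm ahead of it and the grasp point (between the pads) lies 2 mm behind it; z points along the fingers, y is the line along which they close (so a half turn about z gives the same grasp; the last joint's range is limited). The gripper opens to 85 mm and grips with 20 to 120 N. Pads are 22 mm wide; open, the fingers measure 114 mm over their backs; the gripper's body (76 mm by 85 mm) begins 54 mm behind the grasp point. The pads swing forward as they close: fully open they stand 13 mm farther back than shut.
Start: joints at [-1.323, 0.494, 1.345, -0, 1.302, -0.096], TCP at [0.211, -0.588, 0.248] pointing down, gripper open.
Joint ranges: [-2.91, 2.91], [-0.82, 2.16], [0.22, 2.67], [-1.22, 4.37], [0.12, 2.79], [-3.08, 3.08]. Speed limits (rad/s): [1.89, 1.89, 2.57, 3.01, 3.01, 3.01].

### API

Orientations are given as a rotation vector (axis times angle).
In Python, from bench import get_state, snapshot, camera_info, bot gives the robot as it stands. The module is installed in compiled form; this text tells all that it offers.
- The arm moves only by the tool arm_command, never from a script. Its argument "plan" is a list that holds one entry, the list of rows, each a list of 7 numbers: the opening, from 0 (shut) to 1 (fully open), then the shift along the tool's x, y, z normalised to -1 to 1, where 1 is 400 mm, then the turn, a rotation vector about the tool's x, y, z normalised to -1 to 1, where 1 is 30 degrees. In form: [[[jaw, x, y, z, wx, wy, wz], ...]]. A call has 1 to 20 rows; each row shifts and turns the commanded pose from where the row before left it, along the tool's axes as they then stand; what a row does not reach is not made up. A row lasts 1/8 s, in which the tool goes at most 62.5 mm and 10.7 degrees, less where a joint would pass 70% of its speed; a pose out of reach is approached as far as the arm can. A call with a number of a shift or a turn outside -1 to 1 is refused whole. A call with a gripper value outside its range is refused whole. The fingers move at their own pace and stop on an object; "force" is the grip in N (left out, the last holds). Time passes only in rows, so rows that do not move let the fingers close. It gives the time, the measured TCP pose, the force, the opening and the grip force at its end, in the units of the state.
- get_state(): the state, without advancing time (a new reading comes with each control period).
- snapshot(name): name is "side" or "top" or "wrist"; returns the picture (384x512x3 uint8, red, green, blue); there is no depth.
- camera_info(name): a dict with "fx", "fy", "cx", "cy" (pixels), "R" (3x3) and "t" (3): a world point X has camera coordinates R X + t. Camera axes: x right, y down, z forward; pixel columns grow to the right and rows downward; lengths in m; the calibration is good to about 2 mm. A picture is of the moment at which its call begins: read the wrist's pose just before it. camera_info takes no time and is no camera call; for the wrist camera it gives the pose at the moment of the call.
- bot.sign_off(): hands the job in; it is judged then, once.
The state is a dict: "t": time; "q": joint angles; "qd": joint speeds; "joint_efforts": joint torques, N m; "position": TCP position; "eef_rot": TCP orientation; "wrist_force": force on the tool from outside, world axes, zero at the start; "moment": the same for the moment, N m; "finger_gap": opening from 0.0 (shut) to 1.0 (fully open); "grasp_force": force on a finger pad.
Only numpy, scipy, OpenCV 4.12 (cv2) and the standard library are available. Lean on these libraries where they do the work, as an engineer would, in place of code of your own. Each camera call takes 0.05 s, during which the arm holds its last target. There are 200 camera calls.

### The job

Lift the clear dust cover off the foam pad by its blue handle, hang it by that handle over both arms of the twin hook and let go; then take the red-stoned gold hair stick that was under it and show it to the inspection camera, with the tip of its stone 100 mm straight in front of the middle of the lens and the stick in line with the camera's view, stone towards the lens. Finish while holding it there, still, in the gripper (do not put it down or let go), with the cover left hanging. Do not touch the camera, and leave the other things on the bench where they are.

Things in the scene. Friction and masses are not known exactly. Their poses are not given: they have to be found in the camera images.
- cover: Clear plastic dust cover with blue edges: box 124 x 124 mm, 48 mm high, open below, about 0.2 kg, standing on the foam over the red-stoned stick. Origin: centre of its underside, z up. Blue handle bar 10 x 10 mm along its own y over the middle, bar centre 95 mm above the underside, on two uprights; free bar length 100 mm between them, free gap from roof to bar 42 mm.
- cover_grip (a point): Middle of the cover's blue handle bar (bar centre, 95 mm above the cover's underside). Axes as the cover's: y along the bar.
- hook: Fixed steel twin hook, left or right. Origin: foot of its post. Two level arms 8 mm thick, centre lines 200 mm above the table and 64 mm apart (y = +-32 mm), point along its own -x, roughly at the robot, and end 117 mm from the post axis in upturned red tips, tops 17 mm above the arms' centre line. Post 16 mm thick, top 206 mm.
- hook_seat (a point): Where the middle of the cover's handle bar belongs when hung: midway between the two arms, 95 mm in front of the post axis, 209 mm above the table (bar lying on the arms, along this frame's y). Axes as the hook's: the arms point to -x, the post is to +x.
- stick: Gold twisted hair stick with a RED stone, the only one under the cover; 90 mm long, 40 g, lying flat on the foam. Square shank 10 x 10 mm from x = -45 to +30 mm, gold disc 20 mm across to +38 mm, red stone to +45 mm. Origin: underside, middle of the length; x towards the stone, z up. Grasp across the shank near the origin.
- stick_stone (a point): Outermost point of the red stone, at (45, 0, 10) mm in the stick's frame; axes as the stick's (x out of the stone along the stick).
- stick_tail (a point): Plain end of the stick, at (-45, 0, 5) mm in the stick's frame.
- camera: Fixed inspection camera on the other side from the hook: aluminium post on a grey plate, and a white camera head tilted downwards, with black lens and orange ring. The head turns about a level axis 275 mm above this origin (on the table); it is stiff. Post and plate lie to +x of it.
- lens (a point): Centre of the camera's front glass. The camera looks along this frame's own -x (towards the robot side and 0.15 to 0.6 rad downwards).
- focus (a point): The camera's point of focus: 100 mm straight in front of the lens, in the air (nothing is there). Axes as the lens: x points from here into the lens, so a stick pointing into the lens has its x along this x.
- foam: Fixed white foam pad 240 x 300 mm, 30 mm thick, with gold coils pressed into its edges. Origin: centre of its underside; its top is 30 mm above the table.
- stick_blue: Same stick with a blue stone, in the white tray behind the foam: leave alone. Origin: underside, middle.
- stick_green: Same stick with a green stone, in the white tray: leave alone. Origin: underside, middle.
- pliers: Blue-handled pliers, 165 mm long, lying flat, 16 mm high: leave alone. Origin: the joint, underside.
- tape: Yellow tape ring, 90 mm across, 24 mm high, lying flat: leave alone. Origin: centre, underside.
- bottle: White bottle with red cap, 44 mm across, 110 mm high: leave alone. Origin: centre, underside.
- tin: Yellow tin with pens, 84 mm across, about 160 mm high: leave alone. Origin: centre, underside.
- tub: Clear tub with orange caps, 120 x 160 mm, 65 mm high: leave alone. Origin: centre, underside.
- jar: Amber jar with black lid, 60 mm across, 60 mm high: leave alone. Origin: centre, underside.
Mind the look-alikes: they are no part of the job. What is shaped like the cover but turquoise is not meant.

How it is judged:
On the way, in this order (a step that is already met when the one before it is completed fails the run):
1. the cover hangs by its handle on both arms of the hook, level, still and let go (distance between cover_grip and hook_seat below 0.03 m and z of cover_grip in the frame of hook_seat between -0.008 and 0.008 m and angle between cover's own z axis and vertical below 0.2 rad and contact force between cover and hook above 0.5 N and contact force between cover and the fingers below 0.05 N and linear speed of cover below 0.03 m/s), for 0.3 s.
2. the red-stoned stick is held in the fingers clear of the foam (height (world z) of stick above 0.08 m and contact force between stick and the fingers above 0.5 N), for 0.2 s.
At the end, for the whole second after the job is handed in: The gripper alone holds the stick, still: stone tip within 15 mm of the focus point (100 mm before the lens), stick within 0.2 rad of the lens axis, stone towards the lens. The cover hangs let go and still on the hook: bar within 30 mm of the seat, 8 mm in height, tilted under 0.2 rad (all of step 1 and distance between stick_stone and focus below 0.015 m and angle between the x axis of stick and the x axis of focus, either way round below 0.2 rad and x of stick_tail in the frame of focus below -0.05 m and contact force between stick and the fingers above 0.5 N and linear speed of stick below 0.02 m/s and angular speed of stick below 0.2 rad/s and contact force between stick and hook below 0.05 N and contact force between stick and camera below 0.05 N and contact force between stick and foam below 0.05 N and contact force between stick and cover below 0.05 N); the arm keeps its last pose, push and grip.
It fails at once if the inspection camera is touched (contact force between anything else and camera above 1 N).
It fails at once if another thing on the bench is moved more than 30 mm (distance of any of stick_blue, stick_green, pliers, tape, bottle, tin, tub, jar from where it was at the start of the episode above 0.03 m).
It also fails if it takes over 58 s, if anything falls off the work surface, if the arm or the gripper's body presses on something with over 40 N, if the wrist force passes 120 N, or if a joint passes its speed limit or range.

## Working session

There is one attempt and no reset: what is moved stays moved. The work goes in short steps, Python scripts to look and compute and a tool call to move; the robot and the scene stay as the last step left them, time stands still between calls to the robot, and variables do not carry over. Pictures are saved under pics/ and viewed, at most 10 in all, crops included, and the job is handed in when it is done.

Besides the shell and the picture viewer there is one more tool, called after ">>>" by a JSON object that holds its "method" and its "body", one argument or row to a line. arm_command: Moves the arm, as the interface text tells. Scaled input: -1 to 1 covers 400 mm each way for a shift and 30 degrees each way for a turn. Its arguments: {"type":"object","properties":{"plan":{"type":"array"},"force":{"type":"number"}},"required":["plan"]}

```bash
mkdir -p pics; python3 - <<'E'
from bench import *
import cv2,numpy as np
s=get_state();print(s['position'],s['eef_rot'],s['t'])
for n in ['top','side']:
    im=snapshot(n);cv2.imwrite(f'pics/{n}0.png',cv2.resize(im[...,::-1],(800,600),interpolation=cv2.INTER_CUBIC))
    c=camera_info(n);print(n,c['fx'],c['cx'],c['cy'],'C',-np.array(c['R']).T@c['t'],np.array(c['R'])[2])
E
```

```text
[ 0.21057235 -0.58810708  0.24770694] [-3.09412525e+00 -5.37120915e-01  1.79341083e-04] 0.0
top 403.1606428002711 264.972684013018 196.24806853444238 C [0.26741464 0.0212163  1.4596756 ] [ 0.19257638 -0.02452755 -0.9809754 ]
side 375.3740863465494 253.07034519443894 181.15789752683992 C [ 0.42632258 -1.08629664  1.04867355] [ 0.05174843  0.78512807 -0.61716774]
```

View pics/top0.png

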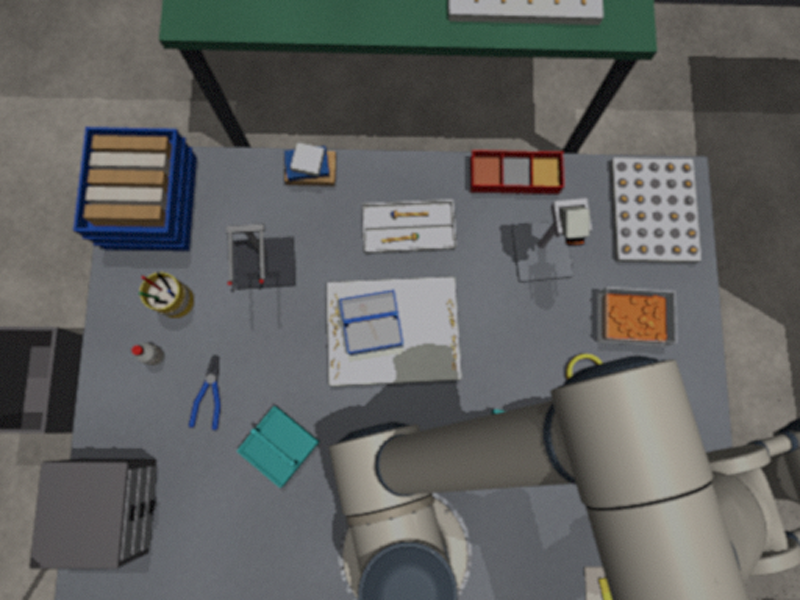

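View pics/side0.png

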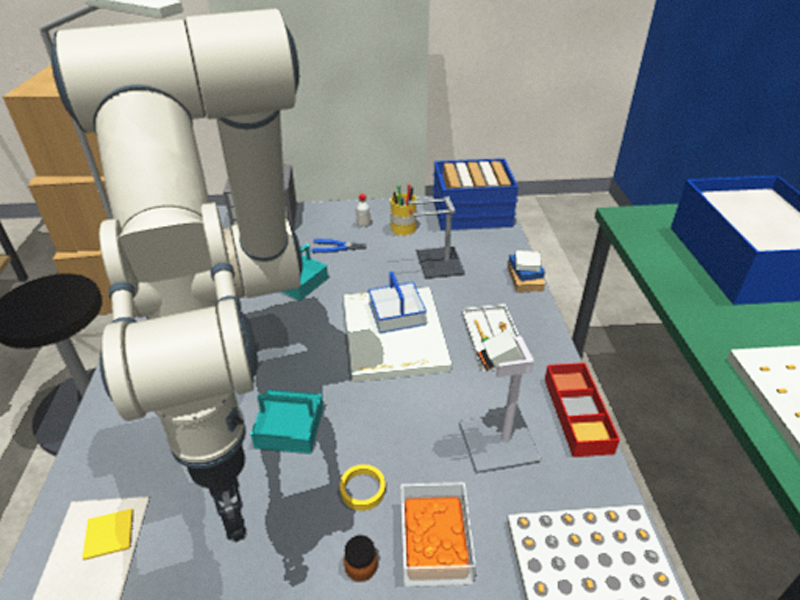

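```bash
cat > h.py <<'E'
from bench import *
import cv2,numpy as np
from scipy.spatial.transform import Rotation as Ro
def tile(im,x,y,w,h,k):
    o=cv2.resize(im[y:y+h,x:x+w,::-1],(w*k,h*k),interpolation=cv2.INTER_CUBIC)
    for i in range(0,w,10): cv2.line(o,(i*k,0),(i*k,6),(0,255,0),1); cv2.putText(o,str(x+i),(i*k,16),0,.32,(0,0,255),1) if i%20==0 else 0
    for i in range(0,h,10): cv2.line(o,(0,i*k),(6,i*k),(0,255,0),1); cv2.putText(o,str(y+i),(8,i*k+4),0,.32,(0,0,255),1)
    return o
def ray(n,u,v):
    c=camera_info(n);R=np.array(c['R']);return -R.T@c['t'],R.T@np.array([(u-c['cx'])/c['fx'],(v-c['cy'])/c['fy'],1])
def atz(n,u,v,z): o,d=ray(n,u,v);return o+d*(z-o[2])/d[2]
def tri(a,b):
    A=np.zeros((3,3));B=np.zeros(3)
    for p in (a,b):
        o,d=ray(*p);d=d/np.linalg.norm(d);P=np.eye(3)-np.outer(d,d);A+=P;B+=P@o
    return np.linalg.solve(A,B)
def proj(n,X):
    c=camera_info(n);p=np.array(c['R'])@X+c['t'];return np.array([c['fx']*p[0]/p[2]+c['cx'],c['fy']*p[1]/p[2]+c['cy']])
E
python3 - <<'E'
from h import *
t=snapshot('top');s=snapshot('side')
a=np.vstack([np.hstack([tile(t,135,140,80,60,5),tile(t,200,175,80,60,5)]),np.hstack([tile(s,245,120,80,60,5),tile(s,215,165,80,60,5)])])
b=np.hstack([np.vstack([tile(t,315,123,80,60,5),tile(t,218,188,40,30,10)]),tile(s,280,200,80,120,5)])
cv2.imwrite('pics/a.png',a);cv2.imwrite('pics/b.png',b)
E
```

```text
(no output)
```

View pics/a.png

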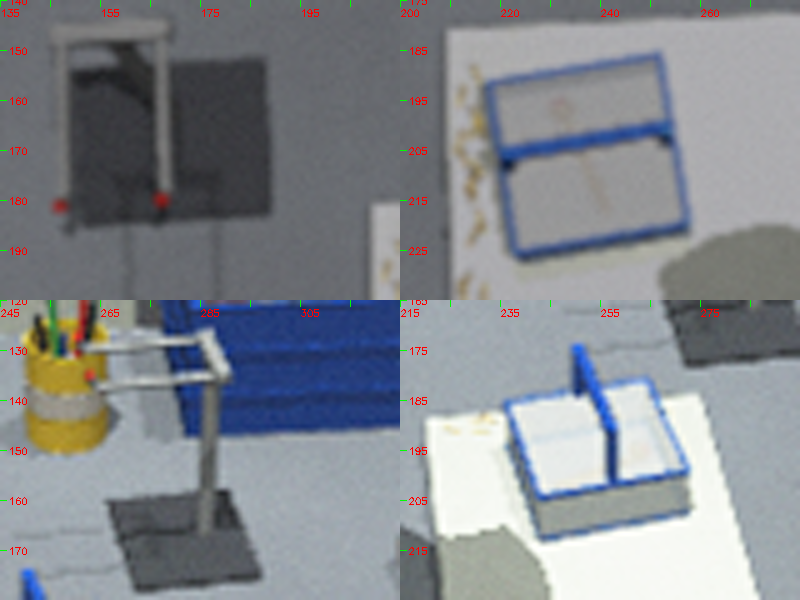

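View pics/b.png

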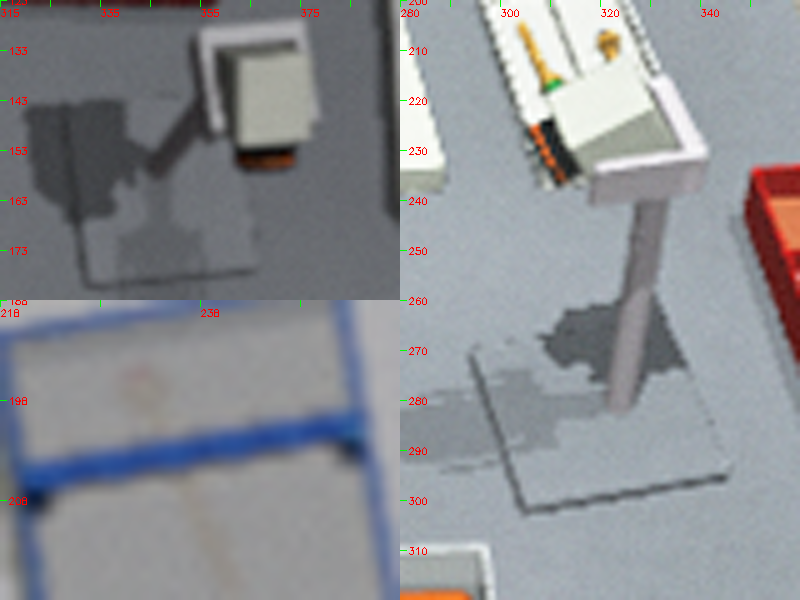

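```bash
python3 - <<'E'
from h import *
np.set_printoptions(precision=4,suppress=True)
print('roof',*[atz('top',u,v,.078) for u,v in [(217,191.5),(251,186),(257,221),(224,226.5)]],sep='\n')
l=atz('top',221,205,.13);r=atz('top',252.5,201,.13);print('bar',l,r,(l+r)/2,np.linalg.norm(l-r))
print('bar tri', tri(('top',221,205),('side',249.5,174)),tri(('top',252.5,201),('side',256,188)))
print('stick',atz('top',231.5,196,.04),atz('top',240,217,.035))
a=atz('top',147,181,.217);b=atz('top',167,180,.217);c=atz('top',147,146,.2);d=atz('top',167.5,146,.2)
print('hook',a,b,c,d,np.linalg.norm(a-b))
print('tips tri',tri(('top',167.3,180),('side',263,135.5)))
print('postbase',atz('side',286,166,0.0))
print('lens',tri(('top',367.8,156.5),('side',309.5,231.5)))
print('campost',atz('side',324,281,0.),'box', tri(('top',359,134),('side',333,214)) )
c=camera_info('wrist');print(c['fx'],c['cx'],c['cy']);R=np.array(c['R']);s=get_state();T=Ro.from_rotvec(s['eef_rot']).as_matrix()
print(T.T@R.T, T.T@(-R.T@c['t']-s['position']));print(T)
E
```

```text
roof
[0.5534 0.1543 0.078 ]
[0.5747 0.036  0.078 ]
[0.4513 0.0135 0.078 ]
[0.431  0.1266 0.078 ]
bar [0.4968 0.1346 0.13  ] [0.5117 0.0297 0.13  ] [0.5042 0.0821 0.13  ] 0.10595767036799987
bar tri [0.4948 0.1345 0.1276] [0.5106 0.0296 0.1373]
stick [0.5455 0.1057 0.04  ] [0.4707 0.074  0.035 ]
hook [0.5554 0.3611 0.217 ] [0.5595 0.2989 0.217 ] [0.6756 0.3732 0.2   ] [0.6767 0.3072 0.2   ] 0.06237568647682323
tips tri [0.5625 0.3006 0.2054]
postbase [0.6792 0.3514 0.    ]
lens [ 0.637  -0.3296  0.2559]
campost [ 0.7132 -0.3165  0.    ] box [ 0.705  -0.2968  0.2874]
285.80102175740495 256.3119000208148 197.5441298135161
[[ 0.0002 -0.9642 -0.2652]
 [ 1.      0.0001  0.0001]
 [-0.0001 -0.2652  0.9642]] [ 0.0672 -0.0002 -0.1258]
[[ 0.9415  0.3371 -0.0002]
 [ 0.3371 -0.9415  0.0007]
 [ 0.     -0.0008 -1.    ]]
```

```bash
cat >> h.py <<'E'
def down(yaw,tilt=0): # tool x horizontal yaw, raised by tilt; tool z down/forward
    h=np.array([np.cos(yaw),np.sin(yaw),0]);z=np.array([0,0,1.])
    x=np.cos(tilt)*h+np.sin(tilt)*z;w=np.sin(tilt)*h-np.cos(tilt)*z
    return np.c_[x,np.cross(w,x),w]
def plan(P,R,P0=None,R0=None,n=None):
    s=get_state()
    if P0 is None:P0=s['position'];R0=Ro.from_rotvec(s['eef_rot']).as_matrix()
    rel=R0.T@(np.array(P)-P0);w=Ro.from_matrix(R0.T@R).as_rotvec()
    if n is None:n=int(np.ceil(max(np.linalg.norm(rel)/.05,np.linalg.norm(w)/.15,1)))
    S=sum(Ro.from_rotvec(w/n*k).as_matrix() for k in range(n));p=np.linalg.solve(S,rel)
    print(n,'rows:',np.round(np.r_[p/.4,w/n/np.deg2rad(30)],4).tolist());return P,R
E
python3 - <<'E'
from h import *
s=get_state();a=plan(s['position']+[.0,.0,.15],Ro.from_rotvec(s['eef_rot']).as_matrix())
plan([.50,.17,.40],down(1.74),*a)
E
```

```text
4 rows: [0.0, -0.0001, -0.0937, 0.0, 0.0, 0.0]
17 rows: [0.1269, -0.0264, -0.0003, -0.0001, -0.0001, -0.1569]
```

>>> {"method": "arm_command", "body": {
  "plan": [
    [[1,0,0,-0.094,0,0,0],[1,0,0,-0.094,0,0,0],[1,0,0,-0.094,0,0,0],[1,0,0,-0.094,0,0,0],[1,0.127,-0.0265,0,0,0,-0.157],[1,0.127,-0.0265,0,0,0,-0.157],[1,0.127,-0.0265,0,0,0,-0.157],[1,0.127,-0.0265,0,0,0,-0.157],[1,0.127,-0.0265,0,0,0,-0.157],[1,0.127,-0.0265,0,0,0,-0.157],[1,0.127,-0.0265,0,0,0,-0.157],[1,0.127,-0.0265,0,0,0,-0.157],[1,0.127,-0.0265,0,0,0,-0.157],[1,0.127,-0.0265,0,0,0,-0.157],[1,0.127,-0.0265,0,0,0,-0.157],[1,0.127,-0.0265,0,0,0,-0.157],[1,0.127,-0.0265,0,0,0,-0.157],[1,0.127,-0.0265,0,0,0,-0.157],[1,0.127,-0.0265,0,0,0,-0.157],[1,0.127,-0.0265,0,0,0,-0.157]]
  ]
}}

```text
t: 2.7
position: [0.5142, 0.1228, 0.3985]
eef_rot: [-2.118, -2.32, 0.0]
wrist_force: [0.7, -0.3, 0.3]
finger_gap: 1.0
grasp_force: 0.0
```

>>> {"method": "arm_command", "body": {
  "plan": [
    [[1,0.127,-0.0265,0,0,0,-0.157],[1,0,0,0,0,0,0],[1,0,0,0,0,0,0]]
  ]
}}

```text
t: 3.08
position: [0.4996, 0.1707, 0.3986]
eef_rot: [2.024, 2.403, -0.0]
wrist_force: [0.2, 0.2, -1.1]
finger_gap: 1.002
grasp_force: 0.0
```

```bash
python3 - <<'E'
from h import *
s=get_state();print(s['t'],s['position'],Ro.from_rotvec(s['eef_rot']).as_matrix(),s['q'])
im=snapshot('wrist');cv2.imwrite('pics/w_raw.png',im[...,::-1])
o=cv2.resize(im[...,::-1],(800,600),interpolation=cv2.INTER_CUBIC)
cv2.imwrite('pics/w1.png',o)
for n,X in dict(bar=[.504,.082,.13],tipL=[.5554,.3611,.217],tipR=[.5595,.2989,.217],seat=[.576,.3315,.209]).items(): print(n,proj('wrist',np.array(X))*1.5625)
E
```

```text
3.075 [0.49957811 0.17073793 0.39860066] [[-1.69762384e-01  9.85485016e-01 -1.25338377e-04]
 [ 9.85484992e-01  1.69762344e-01 -2.77576132e-04]
 [-2.52269382e-04 -1.70641075e-04 -9.99999954e-01]] [ 2.16336313e-01  2.38141945e-01  1.33722692e+00 -2.44204074e-04
  1.56640579e+00  4.57488751e-02]
bar [389.03820631 356.14293064]
tipL [546.15534614  -7.69446209]
tipR [527.48861697 104.95979278]
seat [561.86795534  56.92460187]
```

View pics/w1.png

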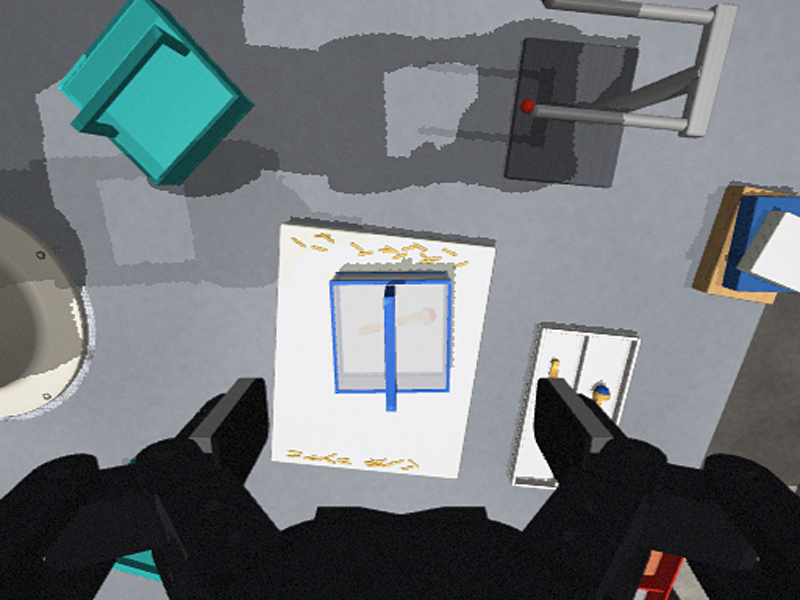

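```bash
python3 - <<'E'
from h import *
k=1.5625
f=lambda u,v,z:atz('wrist',u/k,v/k,z)
a=f(540,113,.204);b=f(685,124,.204);print('arm',a,b,np.arctan2(*(b-a)[1::-1]))
a=f(719,8,.204);b=f(697,135,.204);print('cross',a,b,(a+b)/2,np.arctan2(-(a-b)[0],(a-b)[1]))
a=f(390,288,.13);b=f(391,410,.13);print('bar',a,b,(a+b)/2,np.arctan2(-(a-b)[0],(a-b)[1]))
a=f(438,314,.04);b=f(360,331,.035);print('stick',a,b,(a+b)/2,np.arctan2(*(a-b)[1::-1]),np.linalg.norm(a-b))
C=np.array([.504,.082,.40]);p=plan([.504,.082,.21],down(1.74)); plan([.504,.082,.127],down(1.74),*p)
E
```

```text
arm [0.57188673 0.29815085 0.204     ] [0.66903867 0.30790242 0.204     ] 0.10003942589552894
cross [0.66731431 0.37638372 0.204     ] [0.67929617 0.3026771  0.204     ] [0.67330524 0.33953041 0.204     ] 0.16115185709912896
bar [0.494175   0.14712316 0.13      ] [0.5150093  0.02684835 0.13      ] [0.50459215 0.08698575 0.13      ] 0.17152042733307926
stick [0.55375814 0.10618688 0.04      ] [0.46972989 0.06963409 0.035     ] [0.51174402 0.08791048 0.0375    ] 0.41031511715269486 0.0917706600166229
5 rows: [-0.0438, -0.0054, 0.0943, -0.0001, 0.0001, 0.0002]
2 rows: [0.0, 0.0, 0.1037, 0.0, 0.0, 0.0]
```

>>> {"method": "arm_command", "body": {
  "plan": [
    [[1,-0.043,-0.0055,0.0945,0,0,0],[1,-0.043,-0.0055,0.0945,0,0,0],[1,-0.043,-0.0055,0.0945,0,0,0],[1,-0.043,-0.0055,0.0945,0,0,0],[1,-0.043,-0.0055,0.0945,0,0,0],[1,0,0,0.08,0,0,0],[1,0,0,0.08,0,0,0],[1,0,0,0.053,0,0,0],[1,0,0,0,0,0,0],[0,0,0,0,0,0,0],[0,0,0,0,0,0,0],[0,0,0,0,0,0,0],[0,0,0,0,0,0,0],[0,0,0,0,0,0,0],[0,0,0,0,0,0,0],[0,0,0,0,0,0,0],[0,0,0,0,0,0,0]]
  ],
  "force": 60
}}

```text
t: 5.25
position: [0.5035, 0.0842, 0.1248]
eef_rot: [2.024, 2.402, 0.001]
wrist_force: [-1.0, -0.4, 7.0]
finger_gap: 0.101
grasp_force: 58.6
```

```bash
python3 - <<'E'
from h import *
s=get_state();print(s['t'],s['position'],s['finger_gap'],s['grasp_force'],s['wrist_force'])
y=.10
h=np.array([np.cos(y),np.sin(y),0]);S=np.array([.580,.3315,0]);off=s['position']-np.array([.504,.085,.125]);off[:2]=0
print(off)
R=down(1.74);p=plan(s['position']+[0,0,.15],R)
Q=S-.165*h;p=plan([Q[0],Q[1],p[0][2]],down(y+np.pi/2),*p); print(Q)
p=plan([Q[0],Q[1],.231+off[2]],p[1],*p)
p=plan([S[0],S[1],.231+off[2]],p[1],*p)
E
```

```text
5.25 [0.5035307  0.08424718 0.12479261] 0.10138491986699358 58.55014979839325 [-1.0147717  -0.38281357  7.02376948]
[ 0.          0.         -0.00020739]
3 rows: [-0.0, 0.0, -0.125, 0.0003, 0.0, 0.0009]
5 rows: [0.1204, -0.0271, 0.0, 0.0, 0.0, 0.0264]
[0.41582431 0.31502749 0.        ]
1 rows: [0.0, 0.0, 0.11, 0.0, 0.0, 0.0]
4 rows: [-0.0, 0.1031, 0.0, 0.0, 0.0, 0.0]
```

>>> {"method": "arm_command", "body": {
  "plan": [
    [[0,0,0,-0.02,0,0,0],[0,0,0,-0.08,0,0,0],[0,0,0,-0.11,0,0,0],[0,0,0,-0.11,0,0,0],[0,0,0,-0.055,0,0,0],[0,0.086,-0.0194,0,0,0,0.019],[0,0.086,-0.0194,0,0,0,0.019],[0,0.086,-0.0194,0,0,0,0.019],[0,0.086,-0.0194,0,0,0,0.019],[0,0.086,-0.0194,0,0,0,0.019],[0,0.086,-0.0194,0,0,0,0.019],[0,0.086,-0.0194,0,0,0,0.019],[0,0,0,0.055,0,0,0],[0,0,0,0.055,0,0,0],[0,0,0,0,0,0,0],[0,0,0,0,0,0,0]]
  ]
}}

```text
t: 7.25
position: [0.4161, 0.3151, 0.2314]
eef_rot: [2.107, 2.33, 0.001]
wrist_force: [0.3, 0.1, -2.4]
finger_gap: 0.096
grasp_force: 58.7
```

```bash
python3 - <<'E'
from h import *
s=get_state();print(s['t'],s['position'],s['finger_gap'],s['grasp_force'],s['wrist_force'])
R=Ro.from_rotvec(s['eef_rot']).as_matrix();print(np.arctan2(R[1,0],R[0,0])-np.pi/2)
im=snapshot('wrist');sd=snapshot('side');cv2.imwrite('pics/c.png',np.vstack([cv2.resize(im[...,::-1],(480,360)),cv2.resize(tile(sd,215,100,100,50,5),(480,240))]))
plan([.58,.3315,.231],down(.1+np.pi/2))
E
```

```text
7.25 [0.41613177 0.31506142 0.23137718] 0.09568691730449126 58.70699107646942 [ 0.27335347  0.08136453 -2.42617423]
0.10072241305125651
4 rows: [-0.0001, 0.1028, 0.0004, 0.0006, -0.0003, 0.0003]
```

View pics/c.png

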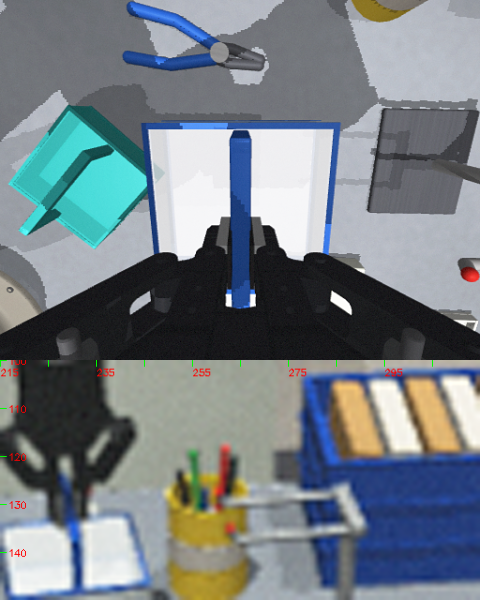

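>>> {"method": "arm_command", "body": {
  "plan": [
    [[0,0,0.0515,0,0,0,0],[0,0,0.0515,0,0,0,0],[0,0,0.0515,0,0,0,0],[0,0,0.0515,0,0,0,0],[0,0,0.0515,0,0,0,0],[0,0,0.0515,0,0,0,0],[0,0,0.0515,0,0,0,0],[0,0,0.0515,0,0,0,0],[0,0,0,0,0,0,0]]
  ]
}}

```text
t: 8.48
position: [0.5811, 0.3315, 0.2309]
eef_rot: [2.107, 2.329, 0.002]
wrist_force: [-0.3, -0.7, -2.6]
finger_gap: 0.098
grasp_force: 58.8
```

```bash
python3 - <<'E'
from h import *
s=get_state();print(s['t'],s['position'],s['finger_gap'],s['wrist_force'])
t=snapshot('top');sd=snapshot('side');cv2.imwrite('pics/d.png',np.hstack([tile(t,120,130,80,70,5),tile(sd,235,105,80,70,5)]))
E
```

```text
8.475 [0.58109811 0.33146251 0.23094527] 0.0984434057826237 [-0.2833404  -0.65738896 -2.56401121]
```

View pics/d.png

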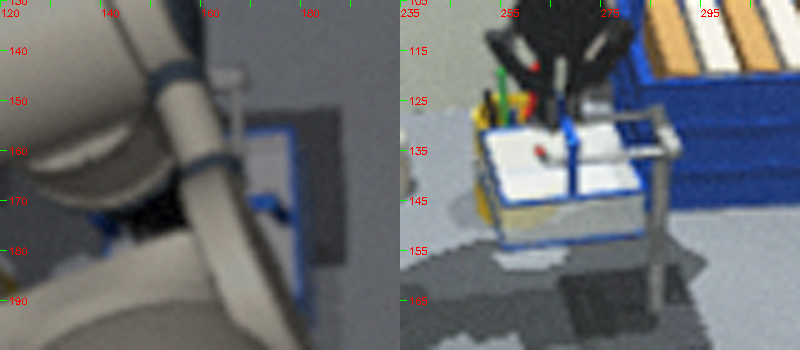

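>>> {"method": "arm_command", "body": {
  "plan": [
    [[0,0,0,0.015,0,0,0],[0,0,0,0.015,0,0,0],[0,0,0,0.0125,0,0,0],[0,0,0,0.01,0,0,0],[0,0,0,0,0,0,0],[0,0,0,0,0,0,0]]
  ]
}}

```text
t: 9.32
position: [0.5799, 0.3316, 0.2096]
eef_rot: [2.107, 2.331, 0.0]
wrist_force: [-0.4, 0.4, -2.2]
finger_gap: 0.101
grasp_force: 58.8
```

>>> {"method": "arm_command", "body": {
  "plan": [
    [[0,0,0,0.005,0,0,0],[0,0,0,0,0,0,0],[0,0,0,0,0,0,0]]
  ]
}}

```text
t: 9.7
position: [0.58, 0.3317, 0.2086]
eef_rot: [2.106, 2.33, 0.002]
wrist_force: [-2.3, -1.5, 9.8]
finger_gap: 0.1
grasp_force: 60.4
```

>>> {"method": "arm_command", "body": {
  "plan": [
    [[0.3,0,0,0,0,0,0],[0.6,0,0,0,0,0,0],[0.6,0,0,0,0,0,0],[0.6,0,0,0,0,0,0],[0.6,0,0,0,0,0,0],[0.6,0,0,-0.02,0,0,0],[0.6,0,0,-0.04,0,0,0],[0.6,0,0,-0.06,0,0,0],[0.6,0,0,-0.1,0,0,0],[0.6,0,0,-0.1,0,0,0],[0.6,0,0,-0.1,0,0,0],[0.6,0,0,0,0,0,0]]
  ]
}}

```text
t: 11.2
position: [0.5808, 0.332, 0.3804]
eef_rot: [2.105, 2.328, 0.011]
wrist_force: [-0.4, 0.5, -1.3]
finger_gap: 0.598
grasp_force: 0.0
```

```bash
python3 - <<'E'
from h import *
s=get_state();print(s['t'],s['position'],s['finger_gap'],s['wrist_force'])
y=.41;c=np.array([.512,.088]);
# view pose: camera looks at stick; wrist cam offset along tool x
p=plan([.49,.08,.33],down(y)); plan([.512,.088,.16],down(y),*p)
im=snapshot('wrist');sd=snapshot('side');cv2.imwrite('pics/e_side.png',sd[...,::-1])
cv2.imwrite('pics/e.png',np.hstack([tile(sd,235,105,80,80,5),cv2.resize(im[...,::-1],(400,300))[:,:400].repeat(1,0) if 0 else cv2.copyMakeBorder(cv2.resize(im[...,::-1],(400,300)),0,100,0,0,0)]))
E
```

```text
11.2 [0.5807652  0.33199787 0.38044477] 0.5984570320959485 [-0.41877995  0.46664378 -1.3082622 ]
9 rows: [-0.079, 0.009, 0.0139, 0.001, -0.0014, 0.2677]
4 rows: [0.0146, 0.0009, 0.1062, 0.0, 0.0, 0.0]
```

View pics/e.png

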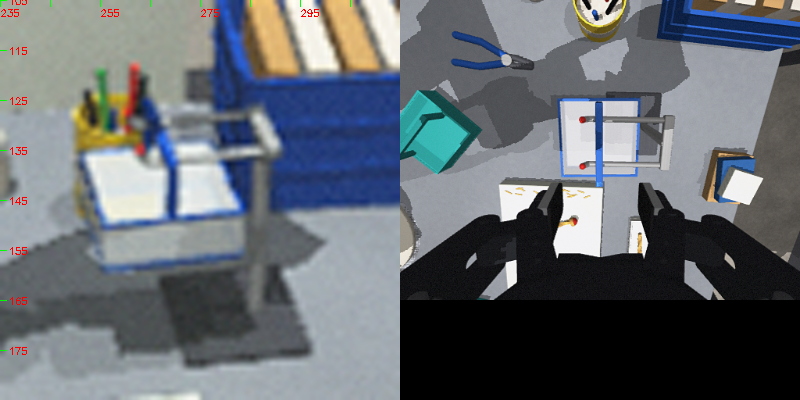

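>>> {"method": "arm_command", "body": {
  "plan": [
    [[1,-0.079,0.009,0.014,0,0,0.268],[1,-0.079,0.009,0.014,0,0,0.268],[1,-0.079,0.009,0.014,0,0,0.268],[1,-0.079,0.009,0.014,0,0,0.268],[1,-0.079,0.009,0.014,0,0,0.268],[1,-0.079,0.009,0.014,0,0,0.268],[1,-0.079,0.009,0.014,0,0,0.268],[1,-0.079,0.009,0.014,0,0,0.268],[1,-0.079,0.009,0.014,0,0,0.268],[1,0,0,0,0,0,0],[1,0,0,0,0,0,0]]
  ]
}}

```text
t: 12.68
position: [0.489, 0.0799, 0.325]
eef_rot: [-3.076, -0.64, 0.0]
wrist_force: [0.4, -0.0, 0.1]
finger_gap: 1.003
grasp_force: 0.0
```

```bash
python3 - <<'E'
from h import *
s=get_state();print(s['t'],s['position'],s['q'])
im=snapshot('wrist');cv2.imwrite('pics/f_raw.png',im[...,::-1])
hsv=cv2.cvtColor(im,cv2.COLOR_RGB2HSV);H,S,V=cv2.split(hsv)
def blobs(m,nm):
    n,l,st,ce=cv2.connectedComponentsWithStats(m.astype(np.uint8))
    for i in range(1,n):
        if st[i,4]>60: print(nm,st[i],ce[i],atz('wrist',*ce[i],.037))
    return l
blobs(((H<6)|(H>172))&(S>130)&(V>60),'red')
l=blobs((H>8)&(H<30)&(S>90)&(V>60),'gold')
print(proj('wrist',np.array([.512,.088,.037])))
E
```

```text
12.675 [0.48896731 0.0798671  0.32495261] [4.12349125e-02 2.35923293e-01 1.53968260e+00 1.36033788e-04
 1.36611185e+00 1.20191104e+00]
gold [413   0  18   7  82] [422.87804878   2.1097561 ] [ 0.76522233 -0.0291384   0.037     ]
gold [331  16  63  29 560] [364.18928571  29.73035714] [0.7083033 0.0235651 0.037    ]
gold [207 105  10  18  61] [213.16393443 114.31147541] [0.53248231 0.16452757 0.037     ]
gold [249 125  14  58 390] [256.44871795 150.4974359 ] [0.51073024 0.08944124 0.037     ]
gold [368 176  12  32 114] [373.59649123 194.10526316] [ 0.52131036 -0.09712697  0.037     ]
gold [482 293  30  25 256] [500.27734375 302.66796875] [ 0.44200886 -0.38460528  0.037     ]
[257.7221302  150.08381059]
```

```bash
python3 - <<'E'
from h import *
im=cv2.imread('pics/f_raw.png')[...,::-1]
H,S,V=cv2.split(cv2.cvtColor(np.ascontiguousarray(im),cv2.COLOR_RGB2HSV))
m=(H>8)&(H<30)&(S>90)&(V>60);sub=np.zeros_like(m);sub[135:190,245:270]=m[135:190,245:270]
v,u=np.nonzero(sub)
vx,vy,x0,y0=cv2.fitLine(np.c_[u,v].astype(np.float32),cv2.DIST_L2,0,.01,.01).ravel();print(vx,vy,x0,y0)
for r in (118,120,125,183): print(r,atz('wrist',x0+(r-y0)*vx/vy,r,.04 if r<130 else .035))
p=[atz('wrist',x0+(r-y0)*vx/vy,r,.035) for r in (135,183)];d=p[0]-p[1];print(np.arctan2(d[1],d[0]))
for r in range(112,128,2):print(r,im[r,250:264:2].tolist())
E
```

```text
0.032982282 0.9994559 256.6864 158.34494
118 [0.55134651 0.10877393 0.04      ]
120 [0.54893175 0.10762593 0.04      ]
125 [0.54285686 0.10473784 0.04      ]
183 [0.46716983 0.06877295 0.035     ]
0.4437852249831016
112 [[245, 244, 245], [161, 164, 154], [168, 170, 161], [167, 170, 158], [167, 167, 159], [168, 170, 163], [168, 168, 159]]
114 [[168, 168, 159], [160, 163, 149], [169, 170, 161], [165, 165, 158], [167, 167, 158], [168, 172, 161], [168, 169, 160]]
116 [[165, 168, 155], [165, 166, 157], [163, 164, 156], [164, 166, 155], [169, 170, 161], [170, 169, 162], [167, 170, 160]]
118 [[168, 168, 158], [167, 168, 160], [172, 175, 165], [169, 175, 165], [169, 173, 163], [170, 173, 163], [166, 168, 158]]
120 [[169, 171, 162], [117, 83, 77], [116, 18, 16], [128, 23, 16], [126, 24, 20], [141, 118, 109], [161, 166, 154]]
122 [[159, 161, 151], [118, 20, 16], [136, 28, 25], [146, 29, 27], [142, 29, 27], [120, 10, 9], [172, 165, 161]]
124 [[124, 100, 83], [150, 24, 22], [120, 29, 23], [127, 33, 27], [128, 31, 26], [129, 40, 28], [127, 104, 98]]
126 [[143, 108, 52], [204, 158, 79], [228, 175, 89], [162, 125, 62], [155, 120, 62], [141, 107, 54], [124, 100, 56]]
```

```bash
python3 - <<'E'
from h import *
R=down(.444);p=plan([.5085,.0885,.12],R,n=6);plan([.5085,.0885,.049],R,*p,n=4)
E
```

```text
6 rows: [0.0088, 0.0001, 0.0854, -0.0, -0.0, -0.0107]
4 rows: [0.0, 0.0, 0.0444, 0.0, 0.0, 0.0]
```

>>> {"method": "arm_command", "body": {
  "plan": [
    [[1,0.009,0,0.0855,0,0,-0.0107],[1,0.009,0,0.0855,0,0,-0.0107],[1,0.009,0,0.0855,0,0,-0.0107],[1,0.009,0,0.0855,0,0,-0.0107],[1,0.009,0,0.0855,0,0,-0.0107],[1,0.009,0,0.0855,0,0,-0.0107],[0.5,0,0,0.06,0,0,0],[0.4,0,0,0.06,0,0,0],[0.4,0,0,0.03,0,0,0],[0.4,0,0,0.0225,0,0,0],[0.4,0,0,0,0,0,0],[0.4,0,0,0,0,0,0]]
  ]
}}

```text
t: 14.22
position: [0.5088, 0.0886, 0.0515]
eef_rot: [3.065, 0.689, 0.002]
wrist_force: [-0.0, 0.4, 0.3]
finger_gap: 0.401
grasp_force: 0.0
```

>>> {"method": "arm_command", "body": {
  "plan": [
    [[0.4,0,0,0.0075,0,0,0],[0.4,0,0,0,0,0,0],[0,0,0,0,0,0,0],[0,0,0,0,0,0,0],[0,0,0,0,0,0,0],[0,0,0,0,0,0,0],[0,0,0,0,0,0,0]]
  ]
}}

```text
t: 15.1
position: [0.5085, 0.0886, 0.0482]
eef_rot: [3.065, 0.689, 0.0]
wrist_force: [-2.2, -0.8, 5.5]
finger_gap: 0.093
grasp_force: 58.9
```

```bash
python3 - <<'E'
from h import *
s=get_state();R0=Ro.from_rotvec(s['eef_rot']).as_matrix()
p=plan([.5085,.0885,.27],R0,n=5);plan([.41,-.30,.36],down(.1,.8),*p,n=14)
E
```

```text
5 rows: [0.0, 0.0, -0.1109, 0.0, 0.0, 0.0]
14 rows: [-0.0294, 0.0627, -0.0276, -0.0187, 0.108, 0.0442]
```

>>> {"method": "arm_command", "body": {
  "plan": [
    [[0,0,0,-0.04,0,0,0],[0,0,0,-0.115,0,0,0],[0,0,0,-0.1333,0,0,0],[0,0,0,-0.1333,0,0,0],[0,0,0,-0.1333,0,0,0],[0,-0.0295,0.0625,-0.0275,-0.0187,0.108,0.0442],[0,-0.0295,0.0625,-0.0275,-0.0187,0.108,0.0442],[0,-0.0295,0.0625,-0.0275,-0.0187,0.108,0.0442],[0,-0.0295,0.0625,-0.0275,-0.0187,0.108,0.0442],[0,-0.0295,0.0625,-0.0275,-0.0187,0.108,0.0442],[0,-0.0295,0.0625,-0.0275,-0.0187,0.108,0.0442],[0,-0.0295,0.0625,-0.0275,-0.0187,0.108,0.0442],[0,-0.0295,0.0625,-0.0275,-0.0187,0.108,0.0442],[0,-0.0295,0.0625,-0.0275,-0.0187,0.108,0.0442],[0,-0.0295,0.0625,-0.0275,-0.0187,0.108,0.0442],[0,-0.0295,0.0625,-0.0275,-0.0187,0.108,0.0442],[0,-0.0295,0.0625,-0.0275,-0.0187,0.108,0.0442],[0,-0.0295,0.0625,-0.0275,-0.0187,0.108,0.0442],[0,-0.0295,0.0625,-0.0275,-0.0187,0.108,0.0442]]
  ]
}}

```text
t: 17.48
position: [0.409, -0.2996, 0.3605]
eef_rot: [-2.855, -0.144, -1.211]
wrist_force: [0.5, -0.7, -0.5]
finger_gap: 0.089
grasp_force: 58.8
```

>>> {"method": "arm_command", "body": {
  "plan": [
    [[0,0,0,0,0,0,0],[0,0,0,0,0,0,0]]
  ]
}}

```text
t: 17.73
position: [0.4095, -0.2985, 0.3598]
eef_rot: [-2.855, -0.144, -1.206]
wrist_force: [0.8, -0.2, 0.3]
finger_gap: 0.092
grasp_force: 58.9
```

```bash
python3 - <<'E'
from h import *
import json
s=get_state();print(s['t'],s['position'],s['finger_gap'],s['grasp_force'],s['q']);print(Ro.from_rotvec(s['eef_rot']).as_matrix())
im=snapshot('wrist');cv2.imwrite('pics/g_raw.png',im[...,::-1])
p=proj('wrist',np.array([.637,-.33,.256]));print('lens',p,'stone',proj('wrist',s['position']+Ro.from_rotvec(s['eef_rot']).as_matrix()@[.045,0,.008]))
x=int(np.clip(p[0]-50,0,412));y=int(np.clip(p[1]-50,0,284))
a=tile(im,x,y,100,100,6)
cv2.imwrite('pics/g.png',np.hstack([a,cv2.resize(im[...,::-1],(200,150)).repeat(4,0)[:600]*1 if 0 else cv2.copyMakeBorder(cv2.resize(im[...,::-1],(200,150)),0,450,0,0,0)]))
E
```

```text
17.725 [ 0.40947108 -0.29851523  0.35976383] 0.09162849836896649 58.86743724346161 [-1.21646711  0.10913986  1.89430428  0.89428447  1.09703615 -0.16018433]
[[ 6.93531943e-01  1.00095747e-01  7.13438354e-01]
 [ 7.01963720e-02 -9.94977634e-01  7.13580969e-02]
 [ 7.16997848e-01  5.91664551e-04 -6.97075130e-01]]
lens [302.12947457 107.0047343 ] stone [257.4808472  168.25982537]
```

View pics/g.png

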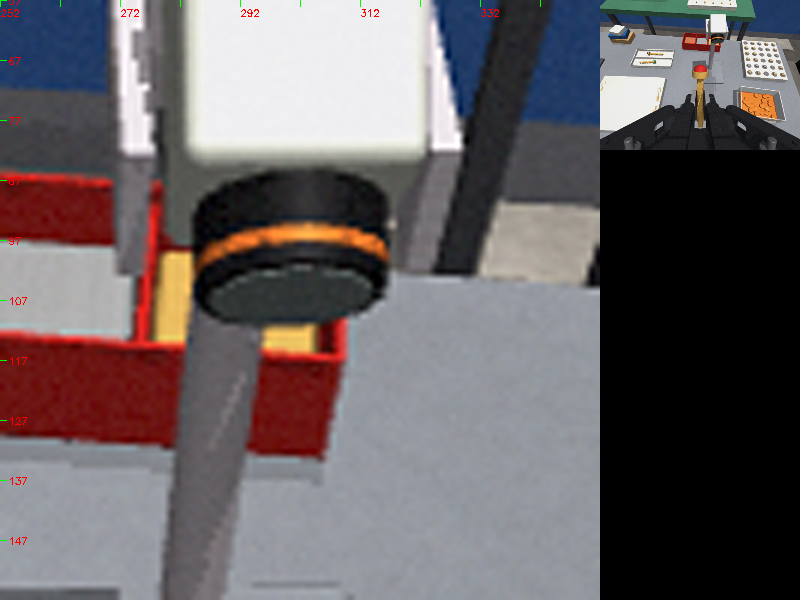

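```bash
python3 - <<'E'
from h import *
im=cv2.imread('pics/g_raw.png')[...,::-1]
t=snapshot('top');sd=snapshot('side')
cv2.imwrite('pics/t_raw.png',t[...,::-1]);cv2.imwrite('pics/s_raw.png',sd[...,::-1])
a=tile(im,282,84,36,30,11);b=tile(im,268,30,66,45,6);c=tile(sd,298,205,40,37,10);d=tile(t,350,128,32,32,10)[:230]
W=np.zeros((600,800,3),np.uint8);W[:330,:396]=a;W[330:600,:396]=b;W[:370,400:800]=c;W[370:600,400:720]=d
cv2.imwrite('pics/i.png',W)
E
```

```text
(no output)
```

View pics/i.png

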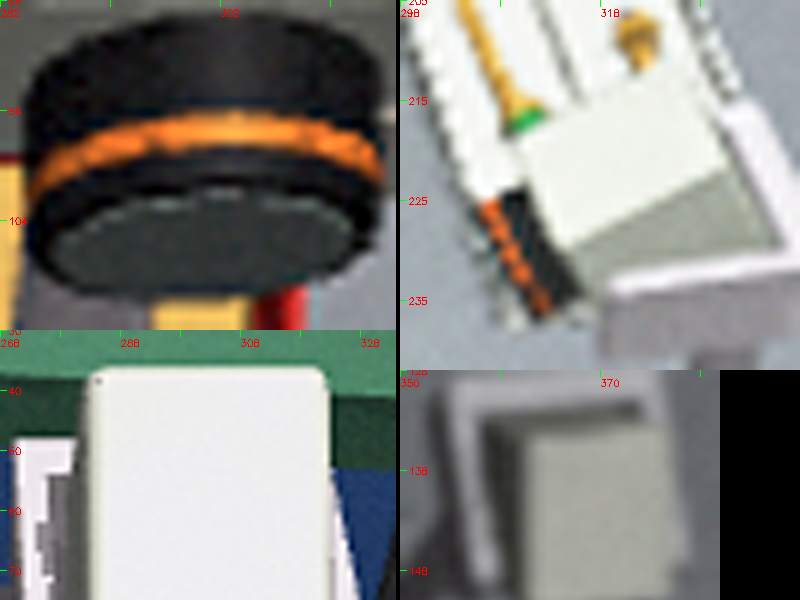

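```bash
cat >> h.py <<'E'
def trin(*pts):
    A=np.zeros((3,3));B=np.zeros(3)
    for p in pts:
        o,d=ray(*p);d=d/np.linalg.norm(d);P=np.eye(3)-np.outer(d,d);A+=P;B+=P@o
    X=np.linalg.solve(A,B);return X,[np.round(proj(p[0],X)-p[1:],1).tolist() for p in pts]
E
python3 - <<'E'
from h import *
np.set_printoptions(precision=4,suppress=True)
FR=trin(('wrist',322.8,83.7),('side',314.5,229.7),('top',377.5,150.5))
BR=trin(('wrist',322.3,37.5),('side',330.5,222),('top',376.8,133.5))
FL=trin(('wrist',283.3,83.7),('side',309.2,218.5),('top',362.5,150.5))
BL=trin(('wrist',283.5,37.5),('side',326.5,211.5),('top',362.5,134))
for n,x in dict(FR=FR,BR=BR,FL=FL,BL=BL).items(): print(n,*x)
L=trin(('wrist',300.5,106.1),('side',309,232.));print('lens',*L)
d=(BR[0]+BL[0]-FR[0]-FL[0])/2;w=FL[0]+BL[0]-FR[0]-BR[0]
for v in (d,BR[0]-FR[0],BL[0]-FL[0]): print('axis',v,np.linalg.norm(v),'yaw',np.arctan2(v[1],v[0]),'pitch',np.arcsin(v[2]/np.linalg.norm(v)))
print('yaw from width',np.arctan2(-w[0],w[1]),np.linalg.norm(w)/2)
# ellipse fit in the wrist image for yaw, pitch, P, r with r free
from scipy.optimize import least_squares
def ex(P,y,p,r):
    x=np.array([np.cos(p)*np.cos(y),np.cos(p)*np.sin(y),np.sin(p)]);a=np.array([-np.sin(y),np.cos(y),0]);b=np.cross(x,a)
    q=np.array([proj('wrist',P+r*(a*np.cos(t)+b*np.sin(t))) for t in np.linspace(0,2*np.pi,90)])
    i=q[:,0].argmin();j=q[:,0].argmax();return np.r_[q[i],q[j],q[:,1].min(),q[:,1].max()]
T=lambda u,v:(282+u/11,84+v/11)
obs=np.r_[T(48,256),T(360,234),T(0,188)[1],T(0,297)[1]];obs-=.0
def f(z):
    e=ex(z[:3],z[3],z[4],z[5])-obs; e[1]*=.3;e[3]*=.3
    return np.r_[e,(proj('side',z[:3])-[309,232.])*.3,(proj('top',z[:3])-[368.3,156.5])*.3]
r=least_squares(f,np.r_[L[0],.1,.35,.018],x_scale=[.01,.01,.01,.1,.1,.01],diff_step=1e-3);print(r.x,r.fun)
E
```

```text
FR [ 0.6463 -0.3504  0.284 ] [[1.4, -0.5], [-0.4, 0.1], [-0.5, -0.3]]
BR [ 0.6919 -0.3449  0.3075] [[0.5, 1.3], [0.1, -0.4], [-0.0, -0.1]]
FL [ 0.6423 -0.3048  0.2844] [[0.1, -1.2], [0.5, 0.1], [-0.2, 0.7]]
BL [ 0.6901 -0.3012  0.3066] [[0.6, 0.7], [-0.1, -0.2], [-0.1, -0.2]]
lens [ 0.6389 -0.3284  0.2546] [[0.3, 0.8], [0.2, -0.3]]
axis [0.0468 0.0046 0.0229] 0.05225055540152151 yaw 0.09719605917344032 pitch 0.4527001843684254
axis [0.0457 0.0055 0.0235] 0.05166703759227696 yaw 0.1197798151192295 pitch 0.4718447475903031
axis [0.0478 0.0036 0.0222] 0.05287365913739384 yaw 0.07553260239170997 pitch 0.43380232654491535
yaw from width 0.06467107845100119 0.04472738725890742Traceback (most recent call last):
  File "<stdin>", line 23, in <module>
    return func(*args, **kwargs)
    result = trf(vector_fun.fun, vector_fun.jac, x0, f0, J0, lb, ub, ftol, xtol,
                 gtol, max_nfev, x_scale, loss_function, tr_solver,
                 tr_options.copy(), verbose, callback=callback_wrapped)
    return trf_no_bounds(
        fun, jac, x0, f0, J0, ftol, xtol, gtol, max_nfev, x_scale,

[... 693 characters left out ...]
         mf)
                             ^^^
    df = [f_eval - f0 for f_eval in f_evals]
                                    ^^^^^^^
    f = np.atleast_1d(self.fun(x, *self.args, **self.kwargs))
                      ~~~~~~~~^^^^^^^^^^^^^^^^^^^^^^^^^^^^^^
    return np.atleast_1d(self.fun(x))
                         ~~~~~~~~^^^
    return self.f(x, *self.args, **self.kwargs)
           ~~~~~~^^^^^^^^^^^^^^^^^^^^^^^^^^^^^^
  File "<stdin>", line 21, in f
  File "<stdin>", line 16, in ex
  File "h.py", line 18, in proj
    c=camera_info(n);p=np.array(c['R'])@X+c['t'];return np.array([c['fx']*p[0]/p[2]+c['cx'],c['fy']*p[1]/p[2]+c['cy']])
ValueError: time passes only in moves, steps and waits
```

```bash
sed -i 's/^import cv2,numpy as np/import cv2,numpy as np,functools\nimport bench\ncamera_info=functools.cache(bench.camera_info)/' h.py; python3 - <<'E'
from h import *
np.set_printoptions(precision=4,suppress=True)
from scipy.optimize import least_squares
def ex(P,y,p,r):
    x=np.array([np.cos(p)*np.cos(y),np.cos(p)*np.sin(y),np.sin(p)]);a=np.array([-np.sin(y),np.cos(y),0]);b=np.cross(x,a)
    q=np.array([proj('wrist',P+r*(a*np.cos(t)+b*np.sin(t))) for t in np.linspace(0,2*np.pi,360)])
    i=q[:,0].argmin();j=q[:,0].argmax();return np.r_[q[i],q[j],q[:,1].min(),q[:,1].max()]
T=lambda u,v:(282+u/11,84+v/11)
obs=np.r_[T(48,256),T(360,234),T(0,188)[1],T(0,297)[1]]
def f(z):
    e=ex(z[:3],z[3],z[4],z[5])-obs; e[1]*=.3;e[3]*=.3
    return np.r_[e,(proj('side',z[:3])-[309,232.])*.3,(proj('top',z[:3])-[368.3,156.5])*.3]
r=least_squares(f,np.r_[.639,-.3284,.2546,.1,.4,.018],x_scale=[.01,.01,.01,.1,.1,.01],diff_step=1e-2);print(r.x,r.fun)
# stone position now vs model
s=get_state();R=Ro.from_rotvec(s['eef_rot']).as_matrix()
im=cv2.imread('pics/g_raw.png')[...,::-1];c=proj('wrist',s['position']+R@[.045,0,.01]);print('pred',c)
H,S,V=cv2.split(cv2.cvtColor(np.ascontiguousarray(im),cv2.COLOR_RGB2HSV))
def bl(m,u0,v0,u1,v1,nm):
    k=np.zeros_like(m);k[v0:v1,u0:u1]=m[v0:v1,u0:u1]
    v,u=np.nonzero(k);print(nm,len(u),u.min(),u.max(),v.min(),v.max(),u.mean(),v.mean())
bl(((H<7)|(H>172))&(S>120)&(V>60),225,140,290,215,'red')
bl((H>9)&(H<30)&(S>90)&(V>50),225,140,290,383,'gold')
E
```

```text
[ 0.6374 -0.3277  0.2566  0.119   0.4973  0.0167] [ 0.0297 -0.0568  0.0287 -0.0568  0.0355  0.0384 -0.0849 -0.2739 -0.307
 -0.2973]
pred [256.8878 167.1206]
red 534 240 273 166 184 256.3988764044944 175.71535580524343
gold 2714 236 277 180 325 256.32719233603535 244.24465733235078
```

```bash
python3 - <<'E'
from h import *
np.set_printoptions(precision=4,suppress=True)
R=down(.10,.465);L=np.array([.638,-.328,.2555]);F=L-.1*R[:,0];P=F-R@[.045,0,.0082];print(F,P)
plan(P,R,n=12)
E
```

```text
[ 0.5491 -0.3369  0.2107] [ 0.5054 -0.3413  0.1978]
12 rows: [-0.0053, 0.0109, 0.0385, -0.0, -0.0533, 0.0003]
```

>>> {"method": "arm_command", "body": {
  "plan": [
    [[0,-0.0053,0.0109,0.0385,0,-0.0533,0],[0,-0.0053,0.0109,0.0385,0,-0.0533,0],[0,-0.0053,0.0109,0.0385,0,-0.0533,0],[0,-0.0053,0.0109,0.0385,0,-0.0533,0],[0,-0.0053,0.0109,0.0385,0,-0.0533,0],[0,-0.0053,0.0109,0.0385,0,-0.0533,0],[0,-0.0053,0.0109,0.0385,0,-0.0533,0],[0,-0.0053,0.0109,0.0385,0,-0.0533,0],[0,-0.0053,0.0109,0.0385,0,-0.0533,0],[0,-0.0053,0.0109,0.0385,0,-0.0533,0],[0,-0.0053,0.0109,0.0385,0,-0.0533,0],[0,-0.0053,0.0109,0.0385,0,-0.0533,0],[0,0,0,0,0,0,0],[0,0,0,0,0,0,0],[0,0,0,0,0,0,0]]
  ]
}}

```text
t: 19.75
position: [0.5046, -0.3422, 0.1976]
eef_rot: [-3.032, -0.151, -0.718]
wrist_force: [-0.9, -0.4, -0.3]
finger_gap: 0.09
grasp_force: 58.8
```

```bash
python3 - <<'E'
from h import *
np.set_printoptions(precision=4,suppress=True)
s=get_state();R=Ro.from_rotvec(s['eef_rot']).as_matrix();print(s['t'],s['position'],s['finger_gap'],s['grasp_force'],R[:,0],R[:,2])
tip=s['position']+R@[.045,0,.0082];st=tip-.003*R[:,0];tail=s['position']+R@[-.045,0,.013]
C=[]
for n in ('side','top','wrist'):
    im=snapshot(n);cv2.imwrite(f'pics/j_{n}.png',im[...,::-1]);H,S,V=cv2.split(cv2.cvtColor(im,cv2.COLOR_RGB2HSV))
    p=proj(n,st);r=14 if n!='wrist' else 30;q=proj(n,tail)
    for nm,m in (('red',((H<8)|(H>170))&(S>100)&(V>50)),('gold',(H>9)&(H<32)&(S>80)&(V>50))):
        k=np.zeros(m.shape,bool);a=max(0,int(p[1])-r);b=max(0,int(p[0])-r);k[a:a+2*r,b:b+2*r]=m[a:a+2*r,b:b+2*r];v,u=np.nonzero(k)
        if len(u): print(n,nm,len(u),u.min(),u.max(),v.min(),v.max(),u.mean(),v.mean(),'pred',p,'tip',proj(n,tip),'tail',q)
        if nm=='red' and len(u)>3:C.append((n,u.mean(),v.mean()))
print(st);print(trin(*C))
E
```

```text
19.75 [ 0.5046 -0.3422  0.1976] 0.09017438730158182 58.833526968955994 [0.8892 0.089  0.4487] [ 0.4466  0.0441 -0.8937]
side red 8 276 278 246 249 277.375 247.125 pred [277.3819 246.7183] tip [278.2808 246.2871] tail [252.3738 259.9016]
side gold 39 268 277 245 253 272.9230769230769 249.71794871794873 pred [277.3819 246.7183] tip [278.2808 246.2871] tail [252.3738 259.9016]
top red 9 366 370 187 188 367.77777777777777 187.55555555555554 pred [367.5998 187.493 ] tip [367.5986 186.5863] tail [367.178  212.8484]
top gold 33 365 370 189 197 367.27272727272725 192.1818181818182 pred [367.5998 187.493 ] tip [367.5986 186.5863] tail [367.178  212.8484]
wrist red 536 239 273 166 184 256.51119402985074 175.86007462686567 pred [256.7503 173.9209] tip [256.7539 167.6526] tail [256.6524 322.4255]
wrist gold 718 236 277 180 202 256.3272980501393 192.2075208913649 pred [256.7503 173.9209] tip [256.7539 167.6526] tail [256.6524 322.4255]
[ 0.5457 -0.3381  0.2091]
(array([ 0.5454, -0.3385,  0.208 ]), [[-0.1, -0.0], [-0.1, 0.1], [1.1, -0.8]])
```

```bash
python3 -c "
from bench import bot
print(bot.sign_off())"
```

```text
the job is handed in; nothing more can be done
None
```

The job is handed in, but sign-off returned no verdict. The cover was hanging let go on both hook arms when I last looked, just after releasing it. The gripper holds the red-stoned stick still in front of the lens, with the stone within about 2 mm of where I aimed it; the aim itself rests on a lens position good to a few millimetres (the limit is 15 mm).

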